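# Find and mark the balance point of a bar

### The job

The loose bar lies through the gate of the balancing stand and tips to its heavy side. Slide it gently along the knife edge until it balances level on the knife alone with nothing holding it; then, and not before, press the plunger on the gate gently so that its sprung tip marks the bar over the knife, and let go, leaving the bar balanced and the things around the stand where they are.

Things in the scene. Friction and masses are not known exactly. Their poses are not given: they have to be found in the camera images.
- bar_center (a point): middle (half-way up) of a plain aluminium bar 280 mm long (its y axis), 16 mm wide (x) and 10 mm high (z), about 0.4 to 0.6 kg. A weight is hidden inside, so its balance point is not at its middle but 7 to 37 mm from it, towards end a. It rests on the knife with end a low, on the rest on that side, tilted about 0.1 rad; it has 2 mm of side play in the gate.
- bar_end_a (a point): middle of the end face of the bar at its own +y, 140 mm from its middle (the low, heavy end at the start)
- bar_end_b (a point): middle of the end face of the bar at its own -y, 140 mm from its middle
- bar: the same bar; origin at the middle of its underside, z up, y along its length
- knife_top (a point): middle of the flat top of the knife, 8 mm wide along the bar: the bar lies level when its balance point is over this flat, and otherwise tips by about 0.1 rad onto one of two rests (tops 6.5 mm lower, 65 mm either side of the knife along the bar, 24 mm wide across it, 8 mm long); let go, it may rock a few seconds before it settles or tips. The knife top stands 45 mm over the worktop. Axes: y along the stand and the bar, x across, z up
- stand: fixed grey balancing stand, base 76 x 170 x 8 mm, origin at its underside below the knife, y along the bar. A gate of two posts (inner gap 20 mm, 40 mm over all, 16 mm along the bar) and a crosspiece (underside 22 mm, top 32 mm above the knife) spans the bar over the knife; the bar cannot be lifted out of it
- cap_top (a point): top centre of the round black cap (20 mm wide) of the marking plunger on the gate, straight above the knife, 55 mm over the knife top; it is pressed straight down
- plunger (a joint): travel of the plunger in m, 0 at rest (it springs back), grows as the cap is pressed: about 1 N to start and 200 N/m. After 6 mm its tip meets the level bar
- marker_tip: sprung steel tip below the plunger, 4 mm thick; after meeting the bar it gives up to 5 mm at 600 N/m (0.6 N at first touch), beyond which the press bears hard on the bar
- pin_tin: round white tin 52 mm wide, 23 mm high, loose bystander near the stand; origin at the underside
- clips_box: small white carton 45 x 62 x 67 mm standing near the stand, loose bystander; origin at the underside
- marker_blue: pen 138 mm long, 18 mm thick, lying near the stand, loose bystander; origin at the underside, y along it
- usb_stick: dark stick 53 x 18 x 9 mm lying near the stand, loose bystander; origin at the underside
Not all that is in view belongs to the job. What is shaped like the stand but brown is not meant.

How it is judged:
On the way, in this order (a step that is already met when the one before it is completed fails the run):
1. the bar lies level on the knife, free of the robot (angle between bar's own z axis and vertical below 0.035 rad and height (world z) of bar_center above 0.046 m and horizontal distance between bar_center and knife_top below 0.07 m and contact force between each of the arm, the fingers and bar below 0.02 N and angular speed of bar below 0.1 rad/s), for 0.3 s.
2. the tip is pressed on the level bar (contact force between marker_tip and bar above 0.8 N and angle between bar's own z axis and vertical below 0.035 rad and contact force between the fingers and bar below 0.02 N), for 0.05 s.
At the end, for the whole second after the job is handed in: The bar lies at rest, level within 0.035 rad (2 degrees) on the knife of the stand, its middle within 70 mm of the knife; the plunger has sprung back (within 2 mm) (angle between bar's own z axis and vertical below 0.035 rad and height (world z) of bar_center above 0.046 m and horizontal distance between bar_center and knife_top below 0.07 m and value of joint plunger below 0.002 m and linear speed of bar below 0.02 m/s and contact force between marker_tip and bar below 0.05 N); the robot touches nothing.
It fails at once if the tip marks the bar (over 0.8 N) while it is not level (over 0.06 rad) (contact force between marker_tip and bar above 0.8 N and angle between bar's own z axis and vertical above 0.06 rad).
It fails at once if the tip presses the bar with more than 12 N (contact force between marker_tip and bar above 12 N).
It fails at once if the bar is forced against the stand with more than 25 N by the fingers (its own tipping onto a rest does not count) (contact force between bar and stand above 25 N and contact force between the fingers and bar above 1 N).
It fails at once if a loose bystander is moved by more than 20 mm (distance of any of pin_tin, clips_box, marker_blue, usb_stick from where it was at the start of the episode above 0.02 m).
It also fails if it takes over 58 s, if anything falls off the work surface, if the arm or the gripper's body presses on something with over 40 N, if the wrist force passes 120 N, or if a joint passes its speed limit or range.

### The arm

A 6-joint arm with a two-finger parallel gripper is mounted at the origin on a cart in front of the work surface, level with it; the furniture and walls round the work are solid. World frame = base frame: x ahead of the robot, y to its left, z up, the work surface at z = 0. Lengths are in m, angles in rad, forces in N, time in s.
With the tool pointing down it reaches from about 0.375 to 0.9 m from the base axis. Payload 3.1 kg.
Tool frame: the origin (TCP) lies midway between the tips of the shut fingers; the grasp point (between the pads) lies 19 mm behind it (r.tcp_to_grasp is the distance from the TCP to the grasp point, in m); z points along the fingers, y is the line along which they close (so a half turn about z gives the same grasp; the last joint's range is limited). The gripper opens to 85 mm and grips with 20 to 120 N. Pads are 22 mm wide; open, the fingers measure 114 mm over their backs; the gripper's body (76 mm by 85 mm) begins 54 mm behind the grasp point. The pads swing forward as they close: fully open they stand 13 mm farther back than shut.
Start: joints at [-1.506, 0.527, 1.433, -0, 1.181, -0.178], TCP at [0.151, -0.606, 0.231] pointing down, gripper open.
Joint ranges: [-3.08, 3.08], [-0.75, 2.2], [0.22, 2.44], [-1.43, 4.57], [0, 2.65], [-2.85, 2.85]. Speed limits (rad/s): [2.79, 2.79, 3.14, 3.14, 3.14, 3.14].

### API

Orientations are given as a 3x3 rotation matrix whose columns are the frame's x, y, z axes.
In Python, from bench import r gives the robot as it stands. Calls block until the motion is done:
- r.move_ptp(position, orientation): joint-space move of the TCP to a pose.
- r.servo_line(position, ori=None, rate=0.15, f_stop=None): straight line of the TCP; ori=None keeps the orientation; rate is the mean speed in m/s. With f_stop (N) it stops when the force on the tool has changed by that much, and returns True; else False.
- r.move_j(angles): joint-space move.
- r.gripper_to(opening, strength=None): finger opening in m; strength is the grip in N (None keeps the last); returns when the fingers have stopped.
- r.sleep(seconds).
- r.ik(position, orientation): joint angles nearest the present ones, or None.
- r.get_image(name): name is "scene" or "top" or "wrist"; returns the picture (480x640x3 uint8, red, green, blue); there is no depth.
- r.get_calibration(name): a dict with "camera_matrix" (3x3 intrinsics, pixels), "pose" (4x4, takes a point from camera to world coordinates); the wrist camera has in their place "tool_from_camera" (4x4, takes a point from camera to tool coordinates, whose origin is the TCP and whose axes are the flange's). Camera axes: x right, y down, z forward; pixel columns grow to the right and rows downward; lengths in m; the calibration is good to about 2 mm. A picture is of the moment at which its call begins: read the wrist's pose just before it. get_calibration takes no time and is no camera call.
A pose or a line that the arm cannot do raises r.Unreachable and nothing moves.
- r.job_done(): hands the job in; it is judged then, once.
Trained networks look in the newest picture that a camera, given by its name, has taken for a name from the list of things; names that differ only in an ending like _2 or _b are one class to them, and where a whole thing is asked for, a point or a joint stands for the part that bears it (a point fixed in the world has none). Each returns a list of dicts, best first, with "score" (0 to 1); they miss things now and then, are a little off and sometimes report something else, mostly with a low value. They report only what shows in the picture. A call takes as long as a camera call. They do not tell look-alikes from the thing itself.
- r.trace(camera, label): "region" (480x640 bool, what is visible of it) and "centre" ([column, row] in pixels, amid what is visible of it).
Readings, each from a call of its own:
- r.current_clock(): time.
- r.current_joint_pos(): joint angles.
- r.current_qvel(): joint speeds.
- r.current_joint_torque(): joint torques, N m.
- r.current_eef_pos(): TCP position.
- r.current_eef_rot(): TCP orientation.
- r.current_wrist_force(): force on the tool from outside, world axes, zero at the start.
- r.current_moment(): the same for the moment, N m.
- r.current_width(): finger opening in m.
- r.current_finger_force(): force on a finger pad.
Only numpy, scipy, OpenCV 4.12 (cv2) and the standard library are available. Lean on these libraries where they do the work, as an engineer would, in place of code of your own. Each camera call takes 0.05 s, during which the arm holds its last target. There are 200 camera calls.

## Working session

There is one attempt and no reset: what is moved stays moved. The work goes in short steps, each a Python script; the robot and the scene stay as the last script left them, time stands still between calls to the robot, and variables do not carry over. Pictures are saved under pics/ and viewed, at most 10 in all, crops included, and the job is handed in when it is done.

```bash
ls; mkdir -p pics; python3 - <<'E'
from bench import r
import cv2,numpy as np
ims=[]
for n in("top","scene"):
    im=r.get_image(n); cv2.imwrite(f"pics/{n}0.png",im[:,:,::-1])
    c=r.get_calibration(n); print(n,c["camera_matrix"].tolist(),np.round(c["pose"],4).tolist())
    for l in("bar","stand","pin_tin","clips_box","marker_blue","usb_stick","plunger"):
        for d in r.trace(n,l)[:3]: print(n,l,round(d["score"],2),np.round(d["centre"],1),d["region"].sum())
print(r.current_clock())
E
```

```text
pics
top [[539.284723495403, 0.0, 314.9711802980289], [0.0, 539.284723495403, 239.35054199533786], [0.0, 0.0, 1.0]] [[-0.0196, -0.9941, 0.1068, 0.4703], [-0.9998, 0.02, 0.0026, 0.0425], [-0.0048, -0.1067, -0.9943, 0.9255], [0.0, 0.0, 0.0, 1.0]]
top bar 0.69 [351.5 276.9] 1462
top bar 0.69 [361.1 267.2] 3396
top stand 0.69 [196.  235.3] 4430
top stand 0.59 [361. 266.] 3613
top stand 0.46 [404.6 326.3] 840
top pin_tin 0.81 [294.5 233.3] 762
top clips_box 0.67 [385.  174.3] 1350
top clips_box 0.65 [349. 277.] 1450
top marker_blue 0.83 [404.  327.1] 922
top usb_stick 0.61 [319.1 350.4] 358
top plunger 0.7 [177.7 223.3] 136
scene [[515.8999719799095, 0.0, 315.18549513505377], [0.0, 515.8999719799095, 239.23387363670497], [0.0, 0.0, 1.0]] [[-0.6982, -0.4654, 0.544, 0.0512], [-0.7158, 0.4404, -0.5419, 0.5223], [0.0126, -0.7678, -0.6406, 0.6481], [0.0, 0.0, 0.0, 1.0]]
scene bar 0.87 [342.7 253. ] 1112
scene bar 0.35 [353.7 255.2] 2211
scene stand 0.89 [201.7 314. ] 4321
scene stand 0.57 [354.  254.7] 2198
scene pin_tin 0.91 [279.3 263.5] 662
scene clips_box 0.58 [307.5 200.2] 1128
scene marker_blue 0.59 [417.5 266.5] 500
scene usb_stick 0.65 [357.4 253.8] 2202
scene usb_stick 0.59 [382.9 314.6] 325
scene plunger 0.72 [194.9 276.3] 147
scene plunger 0.52 [353.  216.6] 90
0.8
```

View pics/top0.png

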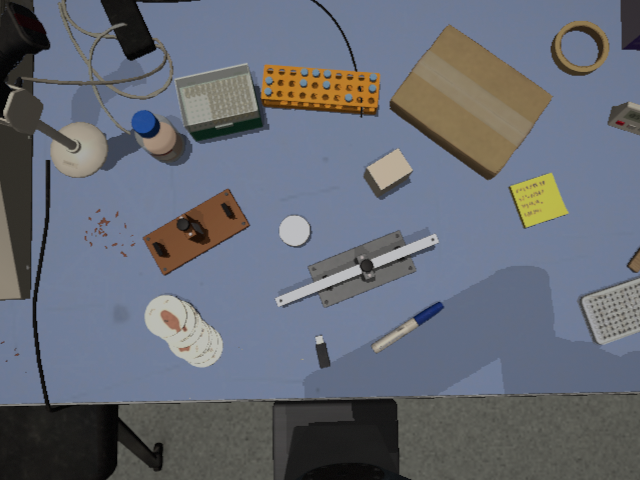

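View pics/scene0.png

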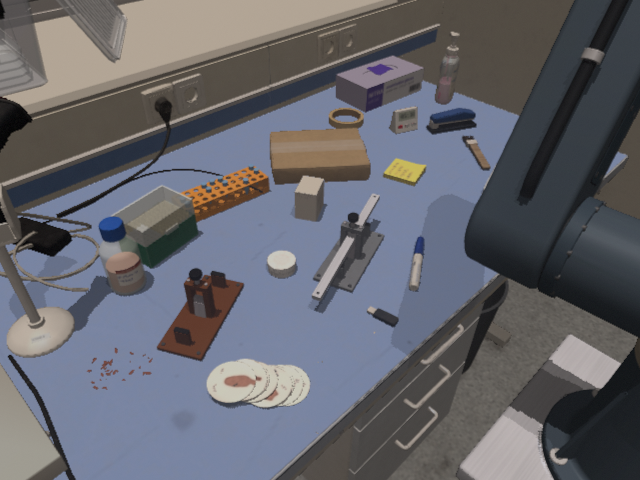

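The top view shows the grey stand around (362,268), with the bar running from (278,302) to (438,240) and the cap at (366,266). In the scene view the bar ends are at about (318,294) and (378,197). The brown stand at (196,232) in the top view is the decoy. I'll triangulate the ends and the cap.

```bash
cat > h.py <<'E'
import cv2,numpy as np
from bench import r
def ray(n,p):
    c=r.get_calibration(n);K=c["camera_matrix"];T=c["pose"]
    d=T[:3,:3]@np.linalg.solve(K,[p[0],p[1],1.]);return T[:3,3],d/np.linalg.norm(d)
def at_z(n,p,z):
    o,d=ray(n,p);return o+d*(z-o[2])/d[2]
def tri(a,b):
    A=np.zeros((3,3));v=np.zeros(3)
    for n,p in(("top",a),("scene",b)):
        o,d=ray(n,p);M=np.eye(3)-np.outer(d,d);A+=M;v+=M@o
    x=np.linalg.solve(A,v);return x,[np.linalg.norm(np.cross(x-ray(n,p)[0],ray(n,p)[1])) for n,p in(("top",a),("scene",b))]
def proj(n,X):
    c=r.get_calibration(n);T=np.linalg.inv(c["pose"]);q=c["camera_matrix"]@(T[:3,:3]@X+T[:3,3]);return q[:2]/q[2]
E
python3 - <<'E'
import cv2,numpy as np
t=cv2.imread("pics/top0.png");s=cv2.imread("pics/scene0.png")
a=cv2.resize(t[225:320,265:455],(760,380),interpolation=cv2.INTER_CUBIC)
b=cv2.resize(s[185:305,305:405],(500,600),interpolation=cv2.INTER_CUBIC)
cv2.imwrite("pics/a.png",a);cv2.imwrite("pics/b.png",b)
E
```

```text
(no output)
```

View pics/a.png

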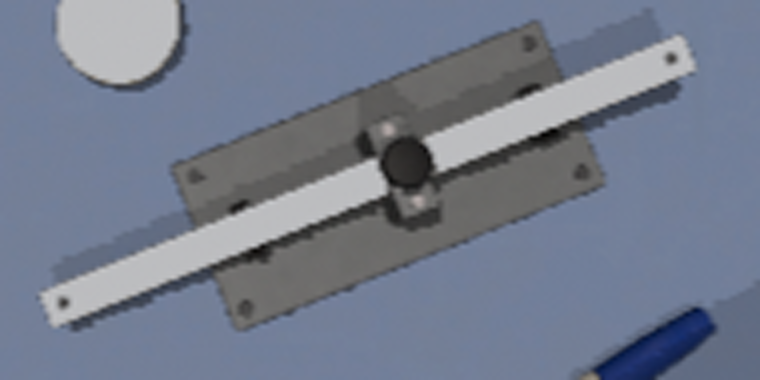

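View pics/b.png

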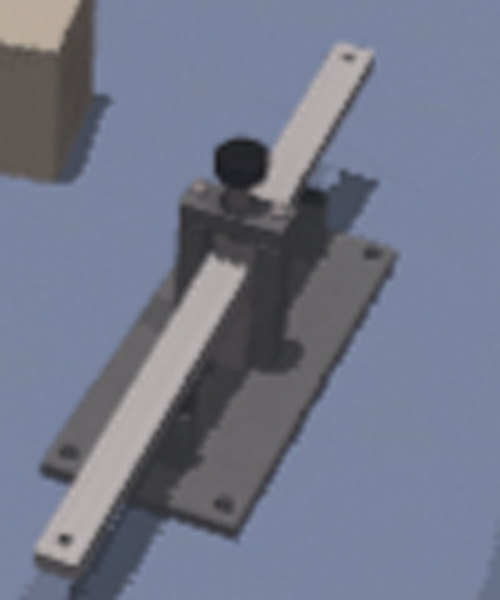

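The crops show the bar-end hole marks at top (281,300.8) and (432.8,239.5), and scene (317.8,293) and (374.6,196.4). The cap is at top (366.8,265.5) and scene (353.2,215.4).

```bash
python3 - <<'E'
from h import *
np.set_printoptions(precision=4,suppress=True)
T=lambda x,y:(265+(x+.5)/4-.5,225+(y+.5)/4-.5)
S=lambda x,y:(305+(x+.5)/5-.5,185+(y+.5)/5-.5)
L,e1=tri(T(64,303),S(64,540));R,e2=tri(T(671,58),S(348,57));C,e3=tri(T(407,162),S(241,152))
print("holeL",L,e1,"\nholeR",R,e2,"\ncap",C,e3)
print("len",np.linalg.norm(L-R),"slope",(R-L)[2]/np.linalg.norm(L-R),"mid",(L+R)/2)
# stand corners on base top z=.008
P=np.array([at_z("top",T(*p),.008) for p in((172,165),(540,20),(606,184),(240,330))]);print(P,P.mean(0))
print("scene corners",[at_z("scene",S(*p),.008) for p in((398,252),(238,535),(42,468))])
d=P[1]-P[0]+P[2]-P[3];print("stand yaw",np.arctan2(d[1],d[0]),"bar yaw",np.arctan2(*(R-L)[1::-1]))
u=(R-L)[:2]/np.linalg.norm((R-L)[:2]);print("mid rel cap along L->R",((L+R)[:2]/2-C[:2])@u, "rel base",((L+R)[:2]/2-P.mean(0)[:2])@u, "cap rel base",(C[:2]-P.mean(0)[:2])@u)
for n,p,z in(("tin",(294.5,231),.023),("box",(388,168),.067),("mk",(404,327),.018),("usb",(322,351),.009)): print(n,at_z("top",p,z))
E
```

```text
holeL [0.4661 0.1024 0.0424] [np.float64(0.0003926772599078112), np.float64(0.00039267725990783464)] 
holeR [ 0.5585 -0.143   0.069 ] [np.float64(0.0005554782332662897), np.float64(0.0005554782332662302)] 
cap [ 0.5172 -0.0334  0.1022] [np.float64(0.0004736171780274448), np.float64(0.0004736171780275787)]
len 0.26351085946536174 slope 0.10081526384535096 mid [ 0.5123 -0.0203  0.0557]
[[ 0.5237  0.0583  0.008 ]
 [ 0.5827 -0.1004  0.008 ]
 [ 0.5119 -0.1259  0.008 ]
 [ 0.4535  0.0309  0.008 ]] [ 0.5179 -0.0343  0.008 ]
scene corners [array([ 0.5109, -0.1266,  0.008 ]), array([0.4496, 0.033 , 0.008 ]), array([0.5201, 0.0591, 0.008 ])]
stand yaw -1.2142920529969967 bar yaw -1.2107361618630823
mid rel cap along L->R -0.013978505937873057 rel base -0.015109474363097414 cap rel base -0.0011309684252243568
tin [0.5821 0.0791 0.023 ]
box [ 0.6766 -0.0761  0.067 ]
mk [ 0.4183 -0.1002  0.018 ]
usb [0.3808 0.0368 0.009 ]
```

```bash
cat >> h.py <<'E'
K=np.array([.5175,-.0335]); u=np.array([.351,-.9364]); u/=np.linalg.norm(u)
def P(s,z): return np.r_[K+u*s,z]   # s along the bar, + towards end b
def ori(sg=1):
    x=np.r_[sg*u,0];z=np.array([0,0,-1.]);return np.column_stack([x,np.cross(z,x),z])
def tilt(name=None):
    """bar slope from the scene camera: (+ = end b high), matched on the line fit of bright bar pixels"""
    im=r.get_image("scene")
    if name: cv2.imwrite(name,im[:,:,::-1])
    hsv=cv2.cvtColor(im,cv2.COLOR_RGB2HSV)
    m=((hsv[...,1]<45)&(hsv[...,2]>130)).astype(np.uint8)
    roi=np.zeros_like(m)
    pts=np.array([proj("scene",P(s,.05+dz)) for s,dz in((.02,-.012),(.02,.022),(.19,.035),(.19,-.025))],np.float32)
    cv2.fillConvexPoly(roi,cv2.convexHull(pts).astype(np.int32),1)
    ys,xs=np.nonzero(m&roi)
    if len(xs)<60: return None,len(xs)
    vx,vy,x0,y0=cv2.fitLine(np.column_stack([xs,ys]).astype(np.float32),cv2.DIST_HUBER,0,.01,.01).ravel()
    a=np.arctan2(vy,vx)
    c=np.linspace(-.2,.2,161);e=[]
    for t in c:
        d=proj("scene",P(.12,.055+.12*t))-proj("scene",P(.03,.055+.03*t))
        e.append(abs((np.arctan2(d[1],d[0])-a+np.pi/2)%np.pi-np.pi/2))
    return round(c[int(np.argmin(e))],3),len(xs)
E
python3 - <<'E'
from h import *
np.set_printoptions(precision=4,suppress=True)
print(tilt(),r.current_eef_rot().tolist())
r.gripper_to(0.0)
s0=-.1545-.011-.015
for sg in(1,-1):
    q=r.ik(P(s0,.2),ori(sg)); print(sg,q)
    if q is not None and abs(q[5])<2.5:
        r.move_j(q);break
r.servo_line(P(s0,.023),rate=.12)
print(r.current_clock(),r.current_wrist_force(),tilt("pics/c.png"))
E
```

```text
(np.float64(0.143), 271) [[0.9704246529977504, 0.24140421043388038, -6.244257842461319e-06], [0.24140421031812348, -0.9704246529268369, -1.5248333653185139e-05], [-9.740593695544354e-06, 1.3289968760731134e-05, -0.9999999998642489]]
1 [ 0.0536  0.3729  1.8364 -0.      0.9323  2.8365]
-1 [ 0.0536  0.3729  1.8364 -0.      0.9323 -0.305 ]
6.0667 [ 0.1165 -0.3136 -0.0626] (np.float64(0.172), 326)
```

View pics/c.png

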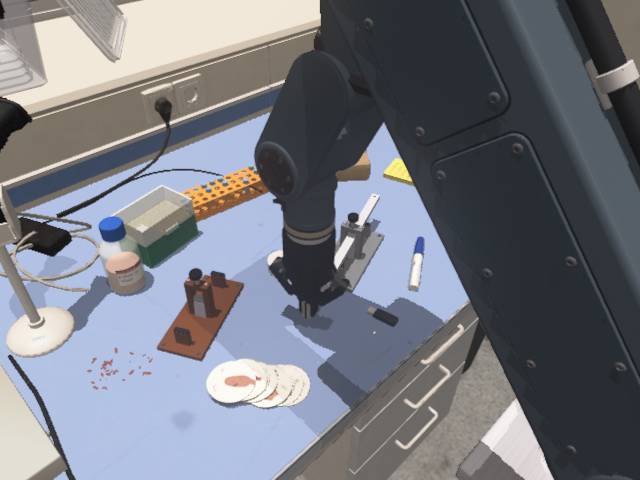

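The gripper is behind end a, and the b half of the bar is visible at (340-378, 195-265). I'll improve the tilt metric, then push in steps.

```bash
cat >> h.py <<'E'
def tilt(name=None,im=None):
    """bar slope (+ = end b high): angle about the knife whose projected top line best fits the bright pixels"""
    if im is None: im=r.get_image("scene")
    if name: cv2.imwrite(name,im[:,:,::-1])
    hsv=cv2.cvtColor(im,cv2.COLOR_RGB2HSV)
    m=((hsv[...,1]<50)&(hsv[...,2]>130)).astype(np.uint8)
    roi=np.zeros_like(m)
    pts=np.array([proj("scene",P(s,.055+dz)) for s,dz in((.04,-.012),(.04,.014),(.125,.022),(.125,-.022))],np.float32)
    cv2.fillConvexPoly(roi,cv2.convexHull(pts).astype(np.int32),1)
    n,lab,st,_=cv2.connectedComponentsWithStats(m&roi)
    if n<2: return None,0
    k=1+np.argmax(st[1:,4]);ys,xs=np.nonzero(lab==k)
    c=np.linspace(-.2,.2,161);e=[]
    for t in c:
        a=proj("scene",P(.03,.055+.03*t));b=proj("scene",P(.14,.055+.14*t));d=(b-a)/np.linalg.norm(b-a)
        e.append(np.median(abs((xs-a[0])*d[1]-(ys-a[1])*d[0])))
    return round(float(c[int(np.argmin(e))]),3),len(xs)
E
python3 - <<'E'
from h import *
np.set_printoptions(precision=3,suppress=True)
for f in("scene0","c"): print(f,tilt(im=cv2.imread(f"pics/{f}.png")[:,:,::-1]))
s0=-.1545-.011-.015
r.servo_line(P(s0+.012,.023),rate=.05)
f0=r.current_wrist_force()
s=s0+.034
r.servo_line(P(s,.023),rate=.025)
print("push force",r.current_wrist_force()-f0)
r.servo_line(P(s-.003,.023),rate=.03); r.sleep(.3)
print("s",s,tilt(),r.current_clock())
E
```

```text
scene0 (0.155, 208)
c (0.162, 218)
push force [-2.122  6.644  3.729]
s -0.1465 (0.162, 220) 8.1417
```

```bash
cat >> h.py <<'E'
def barpos(im=None,name=None):
    "s of end b, from the top camera (bright pixels along the bar line)"
    if im is None: im=r.get_image("top")
    if name: cv2.imwrite(name,im[:,:,::-1])
    g=cv2.cvtColor(np.ascontiguousarray(im),cv2.COLOR_RGB2HSV).astype(float)
    w=[]
    S=np.arange(.08,.20,.0005)
    for s in S:
        q=proj("top",P(s,.062)); v=cv2.getRectSubPix(np.ascontiguousarray(im[...,0]),(3,3),(float(q[0]),float(q[1]))).mean(); w.append(v)
    w=np.array(w);i=np.argmin(np.diff(cv2.blur(w[:,None],(1,5)).ravel()));return S[i]
E
python3 - <<'E'
from h import *
print(barpos(cv2.imread("pics/top0.png")[:,:,::-1]),barpos(name="pics/d.png"),r.current_eef_pos(),r.current_width())
t=cv2.imread("pics/d.png");cv2.imwrite("pics/d2.png",cv2.resize(t[200:320,255:455],(800,480),interpolation=cv2.INTER_CUBIC))
E
```

```text
0.12550000000000006 0.14250000000000007 [0.46511321 0.10636728 0.02296243] 0.00018462433078866443
```

View pics/d2.png

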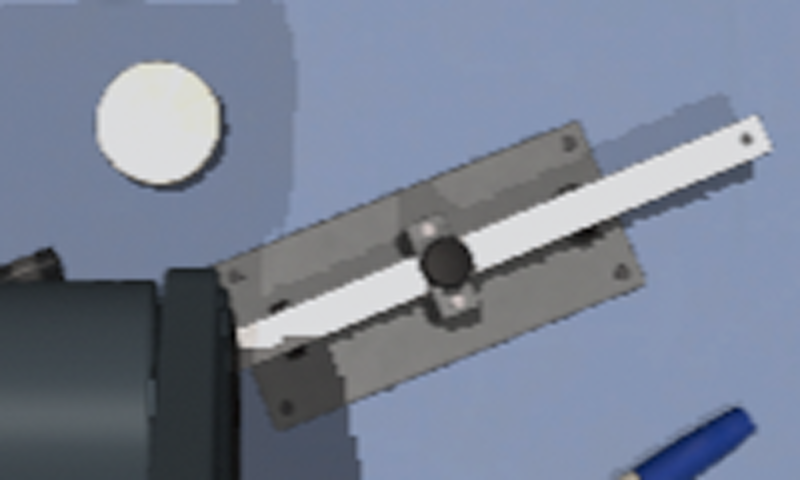

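The bar moved 17 mm as commanded and is still tipped to a. I'll step on until it goes level.

```bash
python3 - <<'E'
from h import *
s=-.1465
for k in range(9):
    s+=.003
    r.servo_line(P(s,.023),rate=.02)
    f=r.current_wrist_force()
    r.servo_line(P(s-.003,.023),rate=.03); r.sleep(.35)
    t=tilt(); print(round(s,4),t,np.round(f,1),round(r.current_clock(),2),flush=True)
    if t[0] is None or t[0]<.13: break
r.sleep(.6);print(tilt(),barpos(),r.current_clock())
E
```

```text
-0.1435 (0.177, 215) [-2.5  4.3  2. ] 9.29
-0.1405 (0.177, 215) [-2.1  4.3  1.3] 10.39
-0.1375 (0.172, 216) [-2.5  4.2  1.2] 11.49
-0.1345 (0.177, 223) [-1.9  2.6 -0.2] 12.59
-0.1315 (0.1, 200) [-0.3  1.2  0.6] 13.69
(0.08, 201) 0.15250000000000008 14.3917
```

```bash
python3 - <<'E'
from h import *
r.sleep(.8);print(tilt(),r.current_clock())
s=-.1315+.0025
r.servo_line(P(s,.023),rate=.015)
r.servo_line(P(s-.012,.023),rate=.03)
for i in range(3): r.sleep(.7);print(tilt("pics/e.png"),r.current_clock())
print(barpos())
E
python3 - <<'E'
import cv2
t=cv2.imread("pics/e.png");cv2.imwrite("pics/e2.png",cv2.resize(t[185:325,265:405],(600,600),interpolation=cv2.INTER_CUBIC))
E
```

```text
(0.08, 201) 15.2417
(0.11, 208) 17.0583
(0.08, 207) 17.8083
(0.11, 208) 18.5583
0.15550000000000008
```

View pics/e2.png

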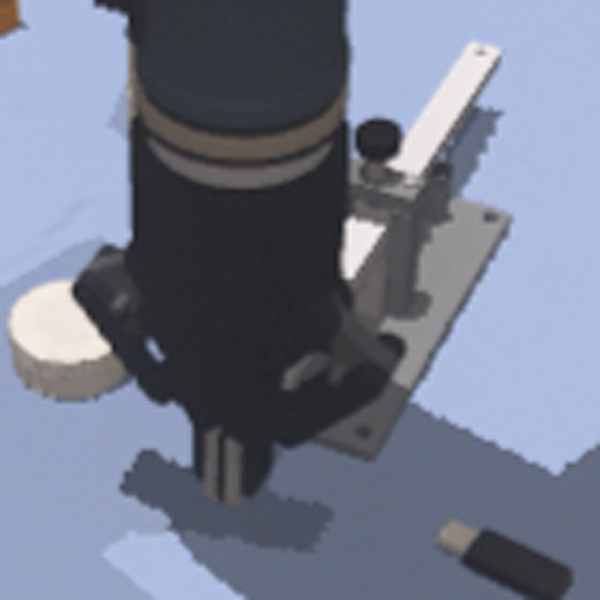

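```bash
python3 - <<'E'
from h import *
p=P(-.18,.023); 
r.servo_line(P(-.155,.2),rate=.12)
r.move_ptp(np.array([.40,-.25,.25]),ori(-1)); r.sleep(.5)
for i in range(4): print(tilt("pics/f.png"),r.current_clock()); r.sleep(.3)
im=r.get_image("top");cv2.imwrite("pics/ft.png",im[:,:,::-1])
t=cv2.imread("pics/f.png");A=cv2.resize(t[185:305,305:405],(500,600),interpolation=cv2.INTER_CUBIC)
T=cv2.resize(im[:,:,::-1][220:320,290:455],(0,0),fx=4,fy=4,interpolation=cv2.INTER_CUBIC)[:, 360:]
out=np.zeros((600,800,3),np.uint8);out[:,:500]=A;out[:400,500:800]=T[:,:300];cv2.imwrite("pics/f2.png",out)
E
```

```text
(0.112, 200) 22.175
(0.1, 199) 22.525
(0.1, 199) 22.875
(0.112, 200) 23.225
```

View pics/f2.png

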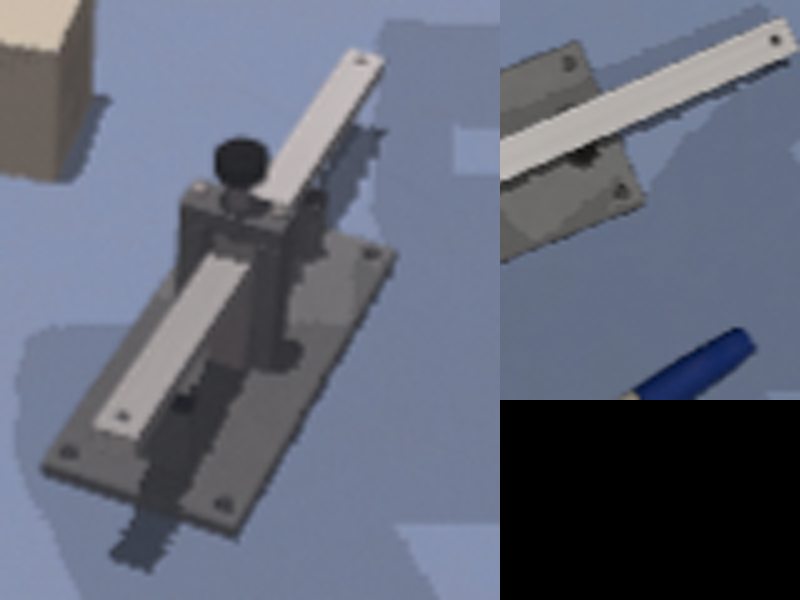

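```bash
python3 - <<'E'
from h import *
S=lambda x,y:(305+(x+.5)/5-.5,185+(y+.5)/5-.5)
R,e=tri((448.4,229.6),S(361,62));print(R,e[0],(R[:2]-K)@u)
for z in(.04,.045,.05,.055,.06,.065):
    L=at_z("scene",S(123,416),z);print(z,np.linalg.norm(R-L),(L[:2]-K)@u,(L[:2]-K)@[u[1],-u[0]],(R[:2]-K)@[u[1],-u[0]])
print([ (z,(lambda q:((q[:2]-K)@u,(q[:2]-K)@[u[1],-u[0]]))(at_z("scene",S(361,62),z))) for z in(.05,.055,.06,.065)])
E
```

```text
[ 0.57664547 -0.17598297  0.04130242] 0.0004808041232245633 0.15417757303533644
0.04 0.23442749201377133 -0.08024125092989114 -0.00691090567324162 -0.005372174747231187
0.045 0.23941322481260907 -0.08520656513286824 -0.004867706901438427 -0.005372174747231187
0.05 0.244517470605251 -0.09017187933584543 -0.0028245081296353245 -0.005372174747231187
0.055 0.24973296270199774 -0.09513719353882252 -0.0007813093578321796 -0.005372174747231187
0.06 0.2550528766772798 -0.10010250774179952 0.0012618894139708736 -0.005372174747231187
0.065 0.2604708144025064 -0.10506782194477679 0.003305088185774012 -0.005372174747231187
[(0.05, (np.float64(0.14235665476921822), np.float64(-0.0013972253478507447))), (0.055, (np.float64(0.1354474751834616), np.float64(0.0006340417889743219))), (0.06, (np.float64(0.12853829559770516), np.float64(0.002665308925799122))), (0.065, (np.float64(0.1216291160119483), np.float64(0.004696576062624118)))]
```

```bash
cat >> h.py <<'E'
def fit(T,S,half=1):
    """bar middle s and slope th (+ = end b high), lateral offset: contrast of the top face in both pictures; half=1 b side, -1 a side, 0 both"""
    G=[("top",cv2.cvtColor(np.ascontiguousarray(T),cv2.COLOR_RGB2GRAY).astype(float)),("scene",cv2.cvtColor(np.ascontiguousarray(S),cv2.COLOR_RGB2GRAY).astype(float))]
    n=np.r_[-u[1],u[0]]
    def pts(m,th,lat,far,wid):
        o=[]
        for sd in ((1,) if half==1 else (-1,) if half==-1 else (1,-1)):
            ss=np.linspace(.03,sd*m+.14+far,60) if far==0 else np.linspace(sd*m+.14+far-.0005,sd*m+.14+far+.0005,2)
            o+=[np.r_[K+u*s*sd+n*(lat+w),.0555+th*s*sd] for s in ss for w in wid]
        return np.array(o)
    def val(name,g,X):
        c=r.get_calibration(name);M=np.linalg.inv(c["pose"]);q=(X@M[:3,:3].T+M[:3,3])@c["camera_matrix"].T;q=(q[:,:2]/q[:,2:]).astype(np.float32)
        return cv2.remap(g.astype(np.float32),q[:,0][:,None],q[:,1][:,None],cv2.INTER_LINEAR).mean()
    def cost(p):
        c=0
        for name,g in G:
            a=val(name,g,pts(*p,0,(-.0055,0,.0055)));b=val(name,g,pts(*p,0,(-.0115,)));d=val(name,g,pts(*p,0,(.0115,)))
            e=val(name,g,pts(*p,.0035,(-.004,0,.004)));f=val(name,g,pts(*p,-.003,(-.005,.005)))
            c-=2*a-b-d+(f-e)
        return c
    from scipy.optimize import brute
    return np.round(brute(cost,(slice(-.02,.03,.002),slice(-.13,.131,.02),slice(-.004,.0041,.002))),4)
def look():
    T=r.get_image("top");S=r.get_image("scene");return T,S
E
cat > v.py <<'E'
from h import *
L=lambda f:cv2.imread(f"pics/{f}.png")[:,:,::-1]
for h in(1,-1,0): print(h,fit(L("top0"),L("scene0"),h),fit(L("ft"),L("f"),h))
E
time python3 v.py
```

```text
Traceback (most recent call last):
  File "v.py", line 3, in <module>
    for h in(1,-1,0): print(h,fit(L("top0"),L("scene0"),h),fit(L("ft"),L("f"),h))
                              ~~~^^^^^^^^^^^^^^^^^^^^^^^^^
  File "h.py", line 85, in fit
    return np.round(brute(cost,(slice(-.02,.03,.002),slice(-.13,.131,.02),slice(-.004,.0041,.002))),4)
                    ~~~~~^^^^^^^^^^^^^^^^^^^^^^^^^^^^^^^^^^^^^^^^^^^^^^^^^^^^^^^^^^^^^^^^^^^^^^^^^^
  File "h.py", line 81, in cost
    e=val(name,g,pts(*p,.0035,(-.004,0,.004)));f=val(name,g,pts(*p,-.003,(-.005,.005)))
  File "h.py", line 75, in val
    c=r.get_calibration(name);M=np.linalg.inv(c["pose"]);q=(X@M[:3,:3].T+M[:3,3])@c["camera_matrix"].T;q=(q[:,:2]/q[:,2:]).astype(np.float32)
ValueError: time passes only in moves, steps and waits

real	0m2.974s
user	0m2.940s
sys	0m0.118s
```

Cache the calibration.

```bash
sed -i 's/c=r.get_calibration(\(name\|n\))/c=cal(\1)/' h.py; sed -i '2a import functools\n@functools.lru_cache\ndef cal(n): return r.get_calibration(n)' h.py; time python3 v.py
```

```text
1 [-1.710e-02  1.208e-01  1.000e-04] [ 0.0203 -0.0827  0.0044]
-1 [-0.0121  0.0957  0.0002] [ 0.0248 -0.0943 -0.002 ]
0 [-0.0134  0.0912  0.0003] [ 0.0247 -0.0973 -0.0019]
real	1m3.792s
user	1m4.305s
sys	0m0.054s
```

The fit is now reliable and shows the bar tipped to b, overshot by a few mm. I'll go round to end b and nudge it back in small steps.

```bash
sed -i 's/slice(-.02,.03,.002),slice(-.13,.131,.02),slice(-.004,.0041,.002)/slice(.012,.03,.003),slice(-.12,.121,.024),slice(-.003,.0031,.003)/' h.py
python3 - <<'E'
from h import *
r.move_ptp(P(.20,.15),ori(-1))
r.servo_line(P(.19,.023),rate=.12); r.sleep(.2)
f0=np.array(r.current_wrist_force())
hit=r.servo_line(P(.165,.023),rate=.02,f_stop=1.2)
s=(np.array(r.current_eef_pos())[:2]-K)@u
print(hit,s,np.array(r.current_wrist_force())-f0)
r.servo_line(P(s+.004,.023),rate=.03); r.sleep(.4)
print(fit(*look(),-1),r.current_clock())
E
```

```text
True 0.17333736941294695 [-0.02680087 -1.44469625 -0.38799488]
[ 0.0247 -0.099  -0.0024] 27.4667
```

```bash
python3 - <<'E'
from h import *
s=.1733
for k in range(3):
    s-=.0015
    r.servo_line(P(s,.023),rate=.015); f=r.current_wrist_force()
    r.servo_line(P(s+.004,.023),rate=.015); r.sleep(.6)
    x=fit(*look(),-1);print(round(s,4),x,np.round(f,1),r.current_clock(),flush=True)
    if x[1]>-.06: break
r.sleep(.5);print(fit(*look(),-1),r.current_clock())
E
```

```text
0.1718 [ 0.0246 -0.0981 -0.0026] [ 1.  -3.1 -0.3] 29.1
0.1703 [ 0.0229 -0.104  -0.0027] [ 1.7 -4.2 -0. ] 30.7333
0.1688 [ 0.0211 -0.1014 -0.0027] [ 2.8 -4.1  0.2] 32.3667
[ 0.0212 -0.101  -0.0027] 32.9667
```

```bash
python3 - <<'E'
from h import *
s=.1688
for k in range(4):
    s-=.0015
    r.servo_line(P(s,.023),rate=.02); f=r.current_wrist_force()
    r.servo_line(P(s+.004,.023),rate=.02); r.sleep(.4)
    x=fit(*look(),-1);print(round(s,4),x,np.round(f,1),r.current_clock(),flush=True)
    if x[1]>-.06: break
E
```

```text
0.1673 [ 0.0192 -0.0741 -0.003 ] [ 0.9 -3.2 -0.4] 34.2417
0.1658 [ 0.0165  0.0233 -0.0034] [ 0.9 -3.6  0.5] 35.5167
```

```bash
python3 - <<'E'
from h import *
r.sleep(.6);print(fit(*look(),-1),r.current_clock())
s=.1658-.002
r.servo_line(P(s,.023),rate=.015)
r.servo_line(P(s+.006,.023),rate=.015); 
for i in range(2):
    r.sleep(.6);print(fit(*look(),-1),r.current_clock(),flush=True)
E
```

```text
[ 0.0173 -0.0291 -0.003 ] 36.2167
[ 0.0149  0.0108 -0.0035] 38.0167
[ 0.0149  0.0105 -0.0035] 38.7167
```

The bar has settled level (0.01 rad, steady). Next I'll move above the cap, re-check and press.

```bash
python3 - <<'E'
from h import *
r.servo_line(P(.185,.06),rate=.1)
r.servo_line(P(.185,.15),rate=.15)
r.servo_line(P(0,.13),rate=.15); r.sleep(.3)
x=fit(*look(),-1);print(x,r.current_clock())
if abs(x[1])<.03:
    r.servo_line(P(0,.106),rate=.06); r.sleep(.2)
    f0=np.array(r.current_wrist_force())
    hit=r.servo_line(P(0,.096),rate=.01,f_stop=.8); z=r.current_eef_pos()[2]
    print(hit,z,np.array(r.current_wrist_force())-f0,r.current_clock())
E
```

```text
[ 0.0148  0.0117 -0.0035] 41.8083
True 0.0983999591160366 [ 0.9556075  -1.05705775  0.910238  ] 43.275
```

```bash
python3 - <<'E'
from h import *
for z in(.095,.0925,.0915,.0907):
    r.servo_line(P(0,z),rate=.012); r.sleep(.12)
    f=np.array(r.current_wrist_force());print(z,r.current_eef_pos()[2],np.round(f,2),r.current_clock())
    if f[2]>4.8: break
E
```

```text
0.095 0.09502291597256915 [0.56 0.74 1.57] 43.825
0.0925 0.09263235608869072 [-0.59 -0.33  3.19] 44.3
0.0915 0.0915362133593034 [-0.32  0.03  5.06] 44.6667
```

```bash
python3 - <<'E'
from h import *
r.servo_line(P(0,.0909),rate=.012); r.sleep(.2)
print(r.current_wrist_force())
r.servo_line(P(0,.102),rate=.015)
r.servo_line(P(0,.14),rate=.06); r.sleep(.4)
print(fit(*look(),-1),r.current_wrist_force(),r.current_clock())
E
```

```text
[-1.26411174 -0.29926293  5.57610612]
[ 0.0151  0.0217 -0.0034] [0.25392161 0.4498038  0.21727121] 47.2917
```

```bash
python3 - <<'E'
from h import *
r.sleep(1.);x=fit(*look(),-1);print(x,r.current_clock(),flush=True)
r.sleep(1.);x=fit(*look(),-1);print(x,r.current_clock(),flush=True)
if abs(x[1])<.03: print(r.job_done())
E
```

```text
[ 0.015   0.0122 -0.0034] 48.3917
[ 0.015   0.012  -0.0034] 49.4917
the job is handed in; nothing more can be done
None
```

I handed the job in at about 49.5 s: the bar balances level on the knife (measured tilt about 0.01 rad) and the plunger was pressed once, lightly, and released. The bar first tipped over to side b, so I nudged it back. The mark on the bar and the bystanders' final positions were not checked, and no verdict came back.

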